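# Weigh a pigment canister on the spring balance and mark its reading

### The job

Hang the steel pigment canister by its handle on the spring balance's hook, letting its weight down gently, and let go. When the hook has stopped bobbing, slide the red marker by its knob until its tip is level with the balance's black pointer, and leave it there with the canister still hanging. Leave the two jars and the tumbler alone.

Things in the scene. Friction and masses are not known exactly. Their poses are not given: they have to be found in the camera images.
- canister: Loose steel canister, 68 mm diameter, brass lid top at z 66 mm; 0.29-0.61 kg. Origin: centre of underside, z up. Rigid 6 mm wire bail in its x-z plane: uprights at x +-31 mm, from z 104 rising to a peak on the axis at z 122 (wire centre). Upright round wooden grip, 18 mm diameter, on the peak, z 125-165. The hook goes under the peak along the canister's y (either way); opening 53 mm high, 56 wide
- canister_grip (a point): Middle of the wooden grip, on the axis, 149 mm above the canister's underside; grip it from above, best with the fingers closing along the canister's x axis
- canister_eye (a point): Underside of the bail's peak, 119 mm above the canister's underside, where the hook bears
- balance: Fixed spring balance, turned by its yaw. Origin at table level under its blue 22 mm square column. Grey base x -60..60, y -40..100 mm, 16 mm high; column and top bar reach z 336; 12 mm steel marker rail at y 60, thin white graduated plate between. Hook on its -y side, marker's knob on its +y side
- hook_notch (a point): Top of the hook's 8 mm rod at mid notch: balance x 0, y -82.5, z 254 mm unloaded; sinks with the hook. The rod runs along -y from a brass sleeve (face at y -16), open above; its notch is level over y -74..-91, then it turns up to an end at y -106 whose top is 18 mm above this point; towards the sleeve it rises 10 mm
- hook (a joint): How far the hook has sunk, m: 0 unloaded, 0.07 at its stop. Spring about 150 N/m (6.5 mm per newton, the canister sinks it some 19 to 40 mm), lightly damped: it bobs for 2 to 3 s
- pointer_tip (a point): End of the black pointer that moves with the hook, on the +x side of the white plate; in the balance's frame x 11, y 36, z 250 mm unloaded
- marker_tip (a point): End of the red marker's tip, 7 mm thick like the pointer, 2 mm in +y from the pointer's path; level with the pointer when their heights (z) agree
- marker_knob (a point): Centre of the marker's upright round red knob, 18 mm diameter, 36 mm high, at balance x 0, y 130, at the same height as marker_tip; held to the marker by an 8 mm rod along -y. Grip it from above with the fingers closing along the balance's x axis
- marker (a joint): How far the marker has been slid down, m: 0 top (tip at z 285 mm), 0.11 bottom. It stays where it is left (friction about 2.5 N)
- jar_red: Bystander: small red-brown jar with a brass cap, 50 mm diameter, 60 mm high, origin under its centre; leave it alone
- jar_ochre: Bystander: small amber jar with a white cap, 50 mm diameter, 60 mm high, origin under its centre; leave it alone
- tumbler: Bystander: open steel tumbler, 68 mm diameter, 85 mm high, origin under its centre; leave it alone

How it is judged (in metres and radians):
On the way, in this order (a step that is already met when the one before it is completed fails the run):
1. the canister hangs on the hook by its bail, let go, and has stopped bobbing, the marker still above the unloaded pointer (distance between canister_eye and hook_notch below 0.015 m and value of joint hook above 0.012 m and height (world z) of canister above 0.04 m and contact force between canister and the fingers below 0.1 N and velocity of joint hook between -0.012 and 0.012 m/s and linear speed of canister below 0.04 m/s and value of joint marker below 0.033 m), for 0.4 s.
2. the marker's tip is level with the pointer (within 7 mm), the canister still hanging (distance between canister_eye and hook_notch below 0.015 m and value of joint hook above 0.012 m and height (world z) of canister above 0.04 m and contact force between canister and the fingers below 0.1 N and z of marker_tip in the frame of pointer_tip between -0.007 and 0.007 m), for 0.2 s.
At the end, for the whole second after the job is handed in: The canister hangs at rest on the hook: peak of its bail within 15 mm of the hook's notch, hook sunk more than 12 mm and still, canister slower than 40 mm/s and not held; the red marker's tip is within 7 mm of the pointer's height (all of step 2 and velocity of joint hook between -0.012 and 0.012 m/s and linear speed of canister below 0.04 m/s); the robot touches nothing.
It fails at once if the canister is dropped or jerked onto the hook (hook sinks faster than 0.25 m/s) or the hook is forced to within 5 mm of its stop (velocity of joint hook above 0.25 m/s or value of joint hook above 0.065 m).
It fails at once if the canister is tipped over (more than 0.9 rad) (angle between canister's own z axis and vertical above 0.9 rad).
It fails at once if a jar or the tumbler is moved more than 25 mm (distance of any of jar_red, jar_ochre, tumbler from where it was at the start of the episode above 0.025 m).
It also fails if it takes over 62 s, if anything falls off the work surface, if the arm or the gripper's body presses on something with over 40 N, if the wrist force passes 120 N, or if a joint passes its speed limit or range.

### The arm

A 6-joint arm with a two-finger parallel gripper is mounted at the origin on the work surface. World frame = base frame: x ahead of the robot, y to its left, z up, the work surface at z = 0. Lengths are in mm, angles in rad, forces in N, time in s.
With the tool pointing down it reaches from about 300 to 775 mm from the base axis. Payload 14.6 kg.
Tool frame: the origin (TCP) lies midway between the tips of the shut fingers; the grasp point (between the pads) lies behind it (manip.grip_depth is the z of the grasp point in the tool frame, in mm); z points along the fingers, y is the line along which they close (so a half turn about z gives the same grasp; the last joint's range is limited). The gripper opens to 94 mm and grips with 3 to 60 N. Pads are 16 mm wide; open, the fingers measure 119 mm over their backs; the gripper's body (75 mm by 177 mm) begins 78 mm behind the grasp point.
Start: joints at [1.047, 0.3, 1.521, -0, 1.321, -0.067], TCP at [242.589, 493.599, 205.446] pointing down, gripper open.
Joint ranges: [-3.03, 3.03], [-0.79, 2.21], [0.23, 2.52], [-1.04, 4.18], [0, 3.07], [-2.55, 2.55]. Speed limits (rad/s): [2.22, 2.22, 2.57, 3.14, 3.14, 3.14].

### API

Orientations are given as [roll, pitch, yaw] about the fixed x, y, z axes, in that order (R = Rz(yaw) Ry(pitch) Rx(roll)).
In Python, from cell import manip, viewer, read_state gives the robot as it stands (manip), with the cameras (viewer) and the readings as plain functions.
- The arm moves only by the shell command python3 nudge.py 'ROWS' [OPENING] [FORCE]. ROWS is a JSON list of rows, 1 to 5 of them, each of 6 numbers: dx, dy, dz in mm, then a rotation vector rx, ry, rz in rad; each row is the pose to reach, as a shift and turn from the pose commanded when the command began, along the tool's axes at that moment; what a row does not reach only later rows make up. A row lasts 1/10 s, in which the tool goes at most 50 mm and 0.15 rad, less where a joint would pass 70% of its speed; a pose out of reach is approached as far as the arm can. OPENING is the finger opening in mm, set as the command begins (- or left out keeps the last). The fingers move at their own pace and stop on an object; FORCE is the grip in N (left out, the last holds). Time passes only in rows, so rows that do not move let the fingers close. It prints the time, the measured TCP pose, the force, the opening and the grip force at its end.
- read_state(): the state, without advancing time (a new reading comes with each control period).
- viewer.camera(name): name is "scene" or "top" or "wrist"; returns (picture, depth): 384x512x3 uint8, red, green, blue; 384x512 float32, mm along the optical axis (not along the pixel's ray), 0 where there is no reading.
- viewer.camera_info(name): a dict with "K" (3x3 intrinsics, pixels), "rvec" (rotation vector, rad) and "tvec" (3), from world to camera coordinates, as OpenCV has them; the wrist camera has in their place "mount" (4x4, takes a point from camera to tool coordinates, whose origin is the TCP and whose axes are the flange's). Camera axes: x right, y down, z forward; pixel columns grow to the right and rows downward; lengths in mm; the calibration is good to about 2 mm. A picture is of the moment at which its call begins: read the wrist's pose just before it. camera_info takes no time and is no camera call.
- manip.sign_off(): hands the job in; it is judged then, once.
The state is a dict: "clock": time; "joints": joint angles; "qd": joint speeds; "effort": joint torques, N m; "eef_pos": TCP position; "eef_rot": TCP orientation; "wrist_force": force on the tool from outside, world axes, zero at the start; "moment": the same for the moment, N m; "finger_gap": finger opening in mm; "finger_force": force on a finger pad.
Only numpy, scipy, OpenCV 4.12 (cv2) and the standard library are available. Lean on these libraries where they do the work, as an engineer would, in place of code of your own. Each camera call takes 0.05 s, during which the arm holds its last target. There are 200 camera calls.

## Working session

There is one attempt and no reset: what is moved stays moved. The work goes in short steps, Python scripts to look and compute and a shell command to move; the robot and the scene stay as the last step left them, time stands still between calls to the robot, and variables do not carry over. Pictures are saved under pics/ and viewed, at most 12 in all, crops included, and the job is handed in when it is done.

```bash
ls; mkdir -p pics
cat > h.py <<'E'
import numpy as np,cv2
from cell import manip, viewer, read_state
from scipy.spatial.transform import Rotation as R
def cloud(n):
    im,d=viewer.camera(n); c=viewer.camera_info(n); K=np.array(c["K"],float)
    v,u=np.indices(d.shape); P=np.dstack([(u-K[0,2])/K[0,0]*d,(v-K[1,2])/K[1,1]*d,d])
    Rm=cv2.Rodrigues(np.array(c["rvec"],float))[0]; t=np.array(c["tvec"],float).ravel()
    W=(P-t)@Rm; W[d==0]=np.nan
    return im,d,W
E
python3 - <<'E'
from h import *
ims=[]
for n in("scene","top"):
    im,d,W=cloud(n); np.savez("/tmp/"+n,im=im,W=W)
    cv2.imwrite(f"pics/{n}.png",im[...,::-1]); print(n,viewer.camera_info(n))
print(read_state(),manip.grip_depth)
E
```

```text
cell.py
nudge.py
pics
scene {'K': array([[489.16521205,   0.        , 254.85119696],
       [  0.        , 489.16521205, 191.36038307],
       [  0.        ,   0.        ,   1.        ]]), 'rvec': array([ 2.05065322,  0.94145818, -0.49328115]), 'tvec': array([-343.8970789 , -169.34450127, 1830.41917907])}
top {'K': array([[363.57894459,   0.        , 253.63740271],
       [  0.        , 363.57894459, 194.60955523],
       [  0.        ,   0.        ,   1.        ]]), 'rvec': array([ 2.17730308, -2.116721  ,  0.12390613]), 'tvec': array([-57.62009038, 633.35348983, 968.9059801 ])}
{'clock': 0.1, 'joints': array([ 1.04739661e+00,  3.00386173e-01,  1.52151145e+00,  9.11678043e-06,
        1.32067350e+00, -6.65915028e-02]), 'qd': array([ 0.00019348, -0.0006453 , -0.00073196,  0.00130381,  0.00125386,
       -0.00099703]), 'effort': array([ 2.11484650e-03, -5.32649660e+01, -3.53284800e+01,  7.09625054e-02,
        2.34472216e-02, -7.09885126e-05]), 'eef_pos': array([242.4806938 , 493.41204996, 204.96236506]), 'eef_rot': array([-3.14061695e+00, -7.39205059e-05,  2.68478214e+00]), 'wrist_force': array([ 0.87904095, -0.43270218,  0.34919455]), 'moment': array([-0.01587421,  0.00641316, -0.03226884]), 'finger_force': 0.0, 'finger_gap': 94.19104808493995} -18.8
```

View pics/scene.png

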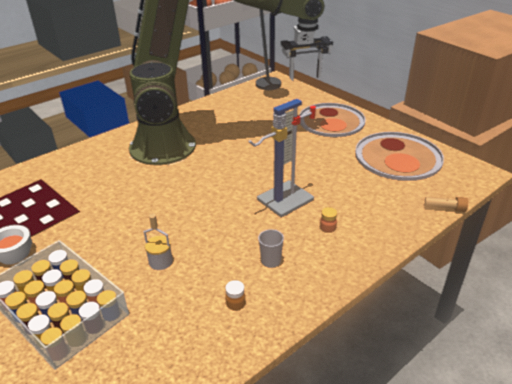

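View pics/top.png

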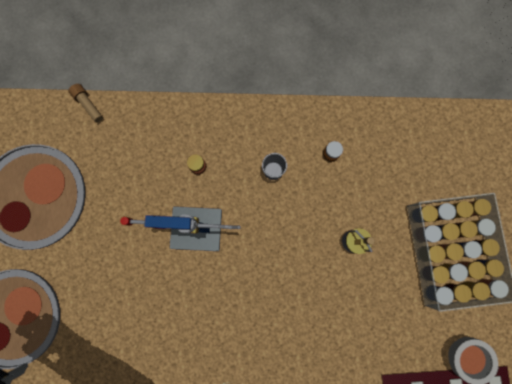

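Scene view: the canister is at pixel (158,250). The balance is at (285,190) with its hook to the left, towards the canister. Top view: canister (360,241), column about (195,222), hook end (238,228), red knob (125,221), tumbler (273,167), jars (195,163) and (334,150).

Run:
```python
from h import *
T=np.load("/tmp/top.npz");S=np.load("/tmp/scene.npz")
def box(D,u0,u1,v0,v1,z0,z1):
    W=D["W"][v0:v1,u0:u1].reshape(-1,3);c=D["im"][v0:v1,u0:u1].reshape(-1,3).astype(int)
    m=(W[:,2]>z0)&(W[:,2]<z1);return W[m],c[m]
def rep(n,W):
    print(n,len(W),W.mean(0).round(1) if len(W) else "",W.min(0).round(0) if len(W) else "",W.max(0).round(0) if len(W) else "")
for n,b in dict(base=(160,230,200,255,8,25),bar=(135,215,205,240,325,350),knob=(110,140,210,235,200,330),hookrod=(205,245,215,240,220,300),can=(335,385,215,265,50,80),canbail=(335,385,215,265,85,128),cangrip=(335,385,215,265,130,180),tumb=(255,295,150,190,60,100),jr=(180,210,148,180,45,75),jo=(320,350,135,165,45,75)).items():
    W,c=box(T,*b);rep("T "+n,W)
    if n in("base","bar","hookrod","canbail") and len(W)>4:
        r=cv2.minAreaRect(W[:,:2].astype(np.float32));print("   rect",r)
        q=W[:,:2]-W[:,:2].mean(0);v=np.linalg.svd(q,full_matrices=False)[2][0];print("   dir",np.arctan2(v[1],v[0]))
for n,b in dict(base=(255,320,175,215,8,22),can=(140,180,230,275,55,80),bail=(140,180,210,250,85,128),grip=(145,165,210,235,126,180),hook=(245,285,125,150,220,290),bar=(270,305,95,112,300,350),knob=(305,318,100,122,200,330)).items():
    W,c=box(S,*b);rep("S "+n,W)
    if n in("base","bail","hook","grip"):
        q=W[:,:2]-W[:,:2].mean(0);v=np.linalg.svd(q,full_matrices=False)[2][0];print("   dir",np.arctan2(v[1],v[0]))
a=cv2.resize(T["im"][200:280,320:400],(600,600),interpolation=2);cv2.imwrite("pics/c1.png",np.hstack([a])[...,::-1])
```

```text
T base 1528 [533.8 117.   16.7] [478.  52.   8.] [600. 195.  23.]
   rect ((538.4215087890625, 123.20616149902344), (140.834228515625, 120.09735870361328), 88.83383178710938)
   dir -1.1513751816828701
T bar 571 [538.4 121.6 336.4] [526.  78. 325.] [551. 168. 340.]
   rect ((538.6199340820312, 122.63027954101562), (90.1790771484375, 24.134132385253906), 88.81917572021484)
   dir -1.592496202418698
T knob 125 [540.1 215.5 287.6] [532. 195. 265.] [550. 230. 299.]
T hookrod 137 [536.2  21.5 261.4] [532. -17. 250.] [540.  59. 275.]
   rect ((536.218017578125, 21.01384735107422), (75.54581451416016, 7.647890567779541), 88.86968231201172)
   dir -1.5857633975564487
T can 427 [ 515.  -317.5   66.4] [ 483. -354.   50.] [ 549. -289.   79.]
T canbail 52 [ 516.6 -321.7  110.9] [ 490. -343.   90.] [ 543. -301.  123.]
   rect ((516.7221069335938, -322.6414794921875), (65.25407409667969, 6.293607711791992), 37.7947883605957)
   dir -2.487352277266441
T cangrip 73 [ 516.3 -320.2  157.3] [ 507. -330.  131.] [ 525. -314.  168.]
T tumb 178 [718.2 -94.2  78.2] [ 678. -125.   60.] [744. -60.  89.]
T jr 214 [718.  124.7  59.7] [696. 104.  45.] [741. 147.  65.]
T jo 221 [ 764.9 -257.9   59.6] [ 744. -280.   48.] [ 789. -237.   64.]
S base 908 [551.  109.9  14.6] [478.  43.   8.] [604. 189.  21.]
   dir -1.7860667647098696
S can 399 [ 522.3 -332.1   65.2] [ 482. -363.   55.] [ 554. -297.   79.]
S bail 84 [ 520.8 -328.4  107.7] [ 491. -350.   85.] [ 547. -306.  127.]
   dir -2.4774718355583394
S grip 99 [ 522.9 -330.4  150. ] [ 512. -338.  126.] [ 532. -320.  168.]
   dir -2.114397259907741
S hook 331 [545.3  63.1 257.3] [520. -23. 221.] [560. 108. 290.]
   dir -1.7039983746999232
S bar 238 [544.6 117.8 330.1] [527.  69. 303.] [555. 163. 338.]
S knob 86 [545.8 210.6 279. ] [536. 186. 259.] [553. 224. 296.]
```

View pics/c1.png

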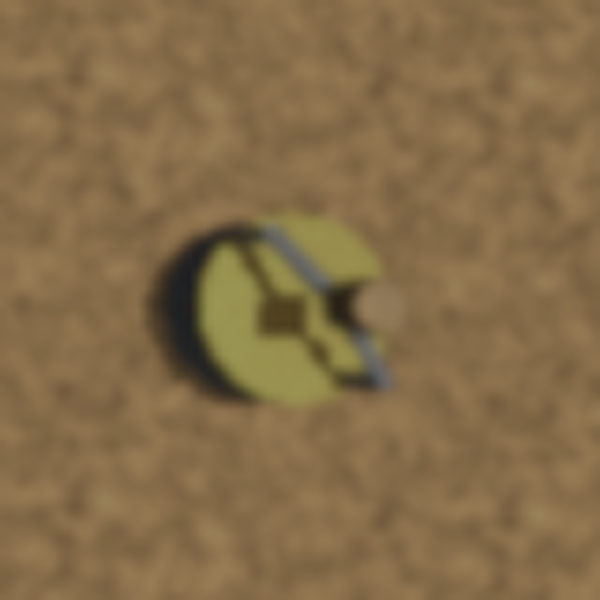

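Top crop: the bail runs from (265,230) to (390,385) and the grip top is at (380,305), so the bail's yaw is about 0.66 rad. I put the canister axis at about (516.5,-322) and the balance origin at about (538,93) with yaw -0.018. I'm moving clear of the balance first.

```bash
cat >> h.py <<'E'
def to(x,y,z,yaw):
    s=read_state(); Rt=R.from_euler("xyz",s["eef_rot"])
    d=Rt.inv().apply(np.array([x,y,z])-s["eef_pos"]); r=(Rt.inv()*R.from_euler("xyz",[np.pi,0,yaw])).as_rotvec()
    print("at",s["eef_pos"].round(1),s["eef_rot"].round(3),"d",d.round(1),"len",np.linalg.norm(d).round(0),"rot",r.round(3),"F",s["wrist_force"].round(2),"gap",round(s["finger_gap"],1),"t",s["clock"])
E
A='[[-21,-26,-4,0,0,0],[-42,-53,-8,0,0,0],[-63,-79,-11,0,0,0],[-84,-105,-15,0,0,0],[-105,-132,-18,0,0,0]]'
python3 nudge.py '[[-21,-26,-4,0,0,0],[-42,-53,-8,0,0,0],[-63,-79,-11,0,0,0],[-84,-105,-15,0,0,0],[-105,-132,-18,0,0,0]]' 60
python3 nudge.py '[[-21,-26,-4,0,0,0],[-42,-53,-8,0,0,0],[-63,-79,-11,0,0,0],[-84,-105,-15,0,0,0],[-105,-132,-18,0,0,0]]'
python3 nudge.py '[[-21,-26,-4,0,0,0],[-42,-53,-8,0,0,0],[-63,-79,-11,0,0,0],[-84,-105,-15,0,0,0],[-105,-132,-18,0,0,0]]'
python3 -c "
from h import *
print(viewer.camera_info('wrist')['mount'])
to(516.5,-322,230,2.231)"
```

```text
clock: 0.6
eef_pos: [278.6, 327.5, 223.4]
eef_rot: [-3.141, -0.0, 2.685]
wrist_force: [0.5, -0.2, -0.0]
finger_gap: 60.8
finger_force: 0.0
clock: 1.1
eef_pos: [314.6, 162.8, 241.6]
eef_rot: [3.142, 0.0, 2.685]
wrist_force: [-0.7, -0.2, -0.1]
finger_gap: 60.1
finger_force: 0.0
clock: 1.6
eef_pos: [350.6, -2.1, 259.6]
eef_rot: [3.141, 0.0, 2.685]
wrist_force: [1.4, 0.5, -0.6]
finger_gap: 59.8
finger_force: 0.0
[[ 2.76453223e-04 -9.73831121e-01 -2.27272680e-01  6.56687105e+01]
 [ 9.99999952e-01  2.36954585e-04  2.01077669e-04 -2.57461100e-01]
 [-1.41962389e-04 -2.27272724e-01  9.73831140e-01 -1.80258323e+02]
 [ 0.00000000e+00  0.00000000e+00  0.00000000e+00  1.00000000e+00]]
at [350.6  -2.1 259.6] [3.141 0.    2.685] d [-290.  -213.9   29.6] len 362.0 rot [0.    0.    0.454] F [ 1.4   0.52 -0.63] gap 59.8 t 1.6
```

```bash
python3 nudge.py '[[-29,-21,3,0,0,0],[-58,-43,6,0,0,0],[-87,-64,9,0,0,0],[-116,-85,12,0,0,0],[-145,-107,15,0,0,0]]' 60 | head -2
python3 nudge.py '[[-29,-21,3,0,0,0.09],[-58,-43,6,0,0,0.18],[-87,-64,9,0,0,0.27],[-116,-85,12,0,0,0.36],[-145,-107,15,0,0,0.454]]' |head -2
python3 nudge.py '[[0,0,0,0,0,0],[0,0,0,0,0,0]]' |head -2
python3 - <<'E'
from h import *
s=read_state();im,d=viewer.camera("wrist");c=viewer.camera_info("wrist");K=c["K"]
v,u=np.indices(d.shape);P=np.dstack([(u-K[0,2])/K[0,0]*d,(v-K[1,2])/K[1,1]*d,d]).reshape(-1,3)
M=c["mount"];W=R.from_euler("xyz",s["eef_rot"]).apply(P@M[:3,:3].T+M[:3,3])+s["eef_pos"]
W=W[d.ravel()>0]
near=np.hypot(W[:,0]-516.5,W[:,1]+322)<60
for a,b in((60,72),(90,124),(158,170)):
    q=W[near&(W[:,2]>a)&(W[:,2]<b)]
    if len(q): print(a,len(q),q.mean(0).round(1),cv2.minEnclosingCircle(q[:,:2].astype(np.float32)),cv2.minAreaRect(q[:,:2].astype(np.float32)))
cv2.imwrite("pics/w1.png",im[...,::-1])
to(516.5,-322,133,2.231)
E
```

```text
clock: 2.1
eef_pos: [433.9, -162.2, 244.1]
clock: 2.6
eef_pos: [516.9, -322.0, 228.8]
clock: 2.8
eef_pos: [516.2, -320.8, 228.5]
60 2291 [ 513.6 -319.1   67. ] ((517.5960083007812, -324.470947265625), 33.83103942871094) ((516.8716430664062, -323.1968994140625), (66.71910858154297, 64.49939727783203), 37.54720687866211)
90 365 [ 517.  -324.1  112.1] ((517.6124877929688, -324.5852355957031), 33.3829231262207) ((517.490478515625, -324.4230041503906), (66.67445373535156, 6.224194526672363), 37.28820037841797)
158 432 [ 516.9 -323.8  165.4] ((517.3724975585938, -324.60198974609375), 8.915493965148926) ((517.375, -324.4719543457031), (17.15300941467285, 17.006488800048828), 24.51019859313965)
at [ 516.3 -320.3  229.1] [-3.141e+00 -1.000e-03  2.232e+00] d [-1.6 -0.9 96.1] len 96.0 rot [-0.    -0.001  0.001] F [-0.1   0.17  0.54] gap 59.4 t 2.85
```

View pics/w1.png

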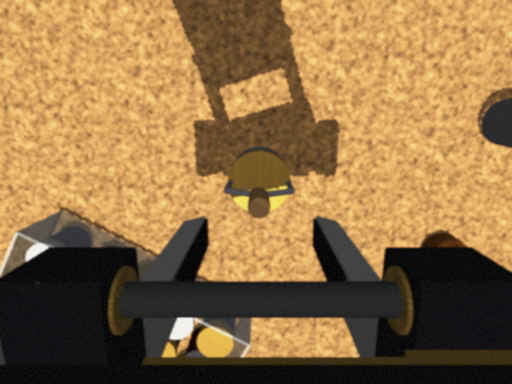

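The wrist view shows the grip at (260,203), centred between the fingers. That puts the canister at (517.4,-324.5) with bail yaw 0.651. Next I descend, grasp and lift.

```bash
python3 nudge.py '[[-2,-1,20,0,0,0.01],[-4,-2,40,0,0,0.01],[-4,-2,60,0,0,0.01],[-4,-2,80,0,0,0.01],[-4,-2,96,0,0,0.01]]' 60 | head -2
python3 nudge.py '[[0,0,0,0,0,0],[0,0,0,0,0,0]]' | head -2
python3 nudge.py '[[0,0,0,0,0,0],[0,0,0,0,0,0],[0,0,0,0,0,0],[0,0,0,0,0,0],[0,0,0,0,0,0]]' 5 40
python3 -c "
from h import *
to(535,-90,300,1.553)"
```

```text
clock: 3.35
eef_pos: [517.1, -324.0, 133.1]
clock: 3.55
eef_pos: [517.5, -324.6, 134.5]
clock: 4.05
eef_pos: [517.4, -325.1, 133.6]
eef_rot: [3.142, 0.0, 2.221]
wrist_force: [0.1, -0.6, -0.0]
finger_gap: 23.4
finger_force: 0.0
at [ 517.4 -325.1  133.6] [3.142 0.    2.221] d [ 176.5  156.3 -166.5] len 289.0 rot [0.    0.    0.668] F [ 0.06 -0.59 -0.01] gap 23.4 t 4.05
```

```bash
python3 nudge.py '[[0,0,0,0,0,0],[0,0,0,0,0,0],[0,0,0,0,0,0],[0,0,0,0,0,0]]' 5 40
python3 nudge.py '[[0,0,-15,0,0,0],[0,0,-45,0,0,0],[0,0,-80,0,0,0],[0,0,-115,0,0,0],[0,0,-145,0,0,0]]'
python3 nudge.py '[[0,0,-12,0,0,0],[0,0,-20,0,0,0],[0,0,-20,0,0,0],[0,0,-20,0,0,0]]'
python3 -c "
from h import *
to(535,-90,300,1.553)"
```

```text
clock: 4.45
eef_pos: [517.5, -325.0, 133.5]
eef_rot: [3.141, 0.0, 2.221]
wrist_force: [1.0, 0.1, 0.4]
finger_gap: 17.4
finger_force: 40.0
clock: 4.95
eef_pos: [517.1, -325.0, 281.2]
eef_rot: [3.142, 0.001, 2.221]
wrist_force: [-0.6, -0.4, -3.7]
finger_gap: 17.4
finger_force: 40.0
clock: 5.35
eef_pos: [517.1, -324.9, 296.9]
eef_rot: [-3.141, -0.002, 2.221]
wrist_force: [-0.7, -0.4, -3.6]
finger_gap: 17.2
finger_force: 40.0
at [ 517.1 -324.9  296.9] [-3.141e+00 -2.000e-03  2.221e+00] d [176.2 156.4  -2.8] len 236.0 rot [-0.001 -0.002  0.668] F [-0.71 -0.4  -3.64] gap 17.2 t 5.35
```

```bash
python3 nudge.py '[[15,13,-1,0,0,0],[40,35,-2,0,0,0],[65,58,-3,0,0,0],[90,80,-3,0,0,0],[110,97,-3,0,0,0]]'|head -2
python3 nudge.py '[[20,18,0,0,0,0.1],[40,36,0,0,0,0.23],[55,49,0,0,0,0.38],[63,56,0,0,0,0.53],[66,59,0,0,0,0.668]]'|head -2
python3 nudge.py '[[66,59,0,0,0,0],[0,0,0,0,0,0]]' >/dev/null 2>&1 <<<'' & wait; true
python3 -c "
from h import *
to(535,-90,300,1.553)"
```

```text
clock: 5.85
eef_pos: [527.7, -176.3, 300.5]
clock: 6.35
eef_pos: [534.7, -88.7, 300.6]
at [539.6 -81.2 296. ] [-3.135 -0.004  1.566] d [-8.8 -4.6 -4. ] len 11.0 rot [-0.007 -0.004  0.013] F [-2.31  1.06 -3.18] gap 17.3 t 6.55
```

I left a stray row in that command. It moved about 50 mm and came back. I'll let the arm settle and check with the cameras.

```bash
python3 nudge.py '[[0,0,0,0,0,0],[0,0,0,0,0,0],[0,0,0,0,0,0]]'
python3 - <<'E'
from h import *
to(535,-90,300,1.553)
im,d,W=cloud("scene"); 
cv2.imwrite("pics/s2.png",cv2.resize(im[70:270,170:370],(600,600),interpolation=2)[...,::-1])
im,d,W=cloud("top")
for n,(u0,u1,v0,v1,z0,z1) in dict(hook=(205,262,215,240,245,300),pt=(160,240,200,245,240,320)).items():
    q=W[v0:v1,u0:u1].reshape(-1,3);q=q[(q[:,2]>z0)&(q[:,2]<z1)];print(n,len(q),q.min(0).round(1),q.max(0).round(1))
E
```

```text
clock: 6.85
eef_pos: [535.0, -90.3, 301.3]
eef_rot: [-3.141, -0.0, 1.553]
wrist_force: [-0.2, 0.4, -3.1]
finger_gap: 17.7
finger_force: 40.0
at [535.  -90.3 301.3] [-3.141 -0.     1.553] d [0.3 0.  1.3] len 1.0 rot [-0. -0. -0.] F [-0.23  0.36 -3.12] gap 17.7 t 6.85
hook 115 [532.3  -3.6 250.6] [540.3  58.9 267.1]
pt 329 [520.   -3.6 242.5] [555.7 148.1 319.5]
```

View pics/s2.png

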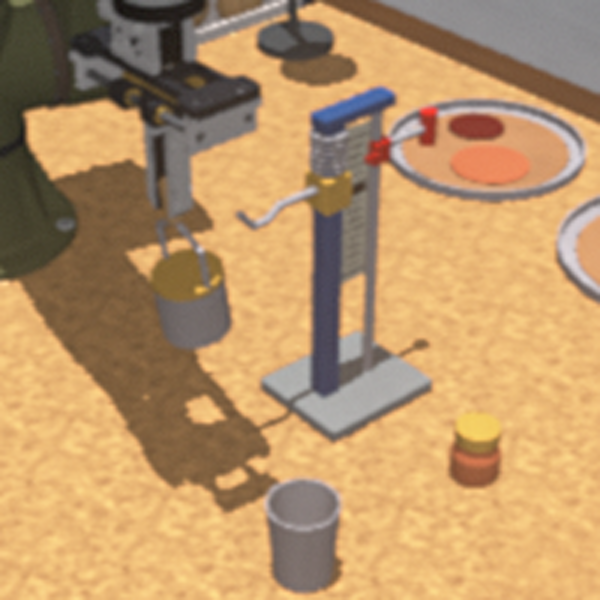

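The scene crop shows the canister held level at (190,290), clear of the hook tip at (245,215). The balance is undisturbed. Moving in over the hook.

```bash
python3 nudge.py '[[8,0,0,0,0,0],[20,0,0,0,0,0],[33,0,0,0,0,0],[45,0,0,0,0,0],[55,0,0,0,0,0]]'
python3 nudge.py '[[12,0,0,0,0,0],[24,0,0,0,0,0],[35,0,0,0,0,0],[42,0,0,0,0,0],[45.5,0,0,0,0,0]]'
python3 nudge.py '[[0,0,0,0,0,0],[0,0,0,0,0,0],[0,0,0,0,0,0]]'
python3 - <<'E'
from h import *
to(536.4,10.5,265,1.553)
im,d,W=cloud("scene"); 
cv2.imwrite("pics/s3.png",cv2.resize(im[80:180,220:320],(600,600),interpolation=2)[...,::-1])
E
```

```text
clock: 7.45
eef_pos: [536.0, -34.1, 301.5]
eef_rot: [3.142, -0.0, 1.554]
wrist_force: [0.1, -0.4, -4.3]
finger_gap: 17.6
finger_force: 40.0
clock: 7.95
eef_pos: [536.9, 10.6, 301.4]
eef_rot: [-3.142, 0.0, 1.553]
wrist_force: [0.2, 0.1, -4.2]
finger_gap: 17.0
finger_force: 40.0
clock: 8.25
eef_pos: [536.9, 9.5, 301.4]
eef_rot: [3.142, 0.0, 1.552]
wrist_force: [0.8, -0.0, -3.5]
finger_gap: 17.4
finger_force: 40.0
at [536.9   9.5 301.4] [3.142 0.    1.552] d [ 1.  -0.5 36.4] len 36.0 rot [ 0.     0.    -0.001] F [ 0.8  -0.03 -3.51] gap 17.4 t 8.25
```

View pics/s3.png

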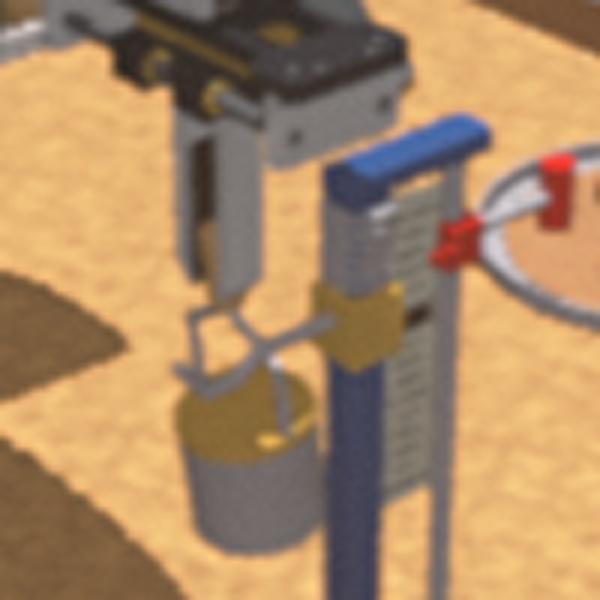

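The crop shows the hook rod (notch at about (205,390)) running under the bail peak (225,305). Lowering gently.

```bash
python3 nudge.py '[[0,0,5,0,0,0],[0,0,12,0,0,0],[0,0,18,0,0,0],[0,0,24,0,0,0],[0,0,28,0,0,0]]'
python3 nudge.py '[[0,0,3,0,0,0],[0,0,6,0,0,0],[0,0,9,0,0,0],[0,0,12,0,0,0],[0,0,15,0,0,0]]'
python3 nudge.py '[[0,0,2,0,0,0],[0,0,4,0,0,0],[0,0,6,0,0,0],[0,0,8,0,0,0],[0,0,9,0,0,0]]'
python3 nudge.py '[[0,0,0,0,0,0],[0,0,0,0,0,0],[0,0,0,0,0,0]]'
for i in 1 2 3 4; do python3 -c "
from h import *
viewer.camera('top');to(536.4,10.5,243,1.553)"; done
```

```text
clock: 8.8
eef_pos: [536.7, 9.9, 272.6]
eef_rot: [-3.141, -0.0, 1.553]
wrist_force: [-0.6, -0.2, -3.9]
finger_gap: 17.3
finger_force: 40.0
clock: 9.3
eef_pos: [536.9, 9.9, 258.4]
eef_rot: [3.141, 0.0, 1.553]
wrist_force: [-0.1, -0.1, -0.9]
finger_gap: 17.2
finger_force: 40.0
clock: 9.8
eef_pos: [536.9, 9.9, 249.4]
eef_rot: [3.141, 0.0, 1.553]
wrist_force: [1.8, -1.2, -0.9]
finger_gap: 17.5
finger_force: 40.0
clock: 10.1
eef_pos: [536.9, 9.9, 249.6]
eef_rot: [3.141, 0.0, 1.553]
wrist_force: [0.1, -1.0, -1.1]
finger_gap: 17.1
finger_force: 40.0
at [536.9   9.9 249.5] [3.141 0.    1.553] d [ 0.6 -0.5  6.5] len 7.0 rot [ 0.  0. -0.] F [ 0.42  0.12 -0.98] gap 17.2 t 10.15
at [536.9   9.9 249.6] [3.141 0.    1.553] d [ 0.6 -0.5  6.6] len 7.0 rot [ 0.  0. -0.] F [ 0.23  0.82 -0.79] gap 17.6 t 10.2
at [536.9   9.9 249.5] [ 3.141 -0.     1.553] d [ 0.6 -0.5  6.5] len 7.0 rot [ 0. -0. -0.] F [ 0.46 -0.03 -0.38] gap 17.3 t 10.25
at [536.9   9.9 249.5] [ 3.141 -0.     1.553] d [ 0.6 -0.5  6.5] len 7.0 rot [ 0. -0. -0.] F [ 0.66 -0.33 -0.29] gap 17.6 t 10.3
```

```bash
python3 nudge.py '[[0,0,2,0,0,0],[0,0,4,0,0,0],[0,0,4,0,0,0],[0,0,4,0,0,0]]'|head -2
python3 - <<'E'
from h import *
F=[]
for i in range(6):
    viewer.camera('top');F.append(read_state()["wrist_force"])
print(np.mean(F,0),np.std(F,0))
im,d,W=cloud("scene"); 
cv2.imwrite("pics/s4.png",cv2.resize(im[80:180,220:320],(600,600),interpolation=2)[...,::-1])
E
```

```text
clock: 10.7
eef_pos: [536.9, 9.9, 245.5]
[ 1.28684515 -0.18599574  0.13553755] [0.602347   0.17660078 0.23792153]
```

View pics/s4.png

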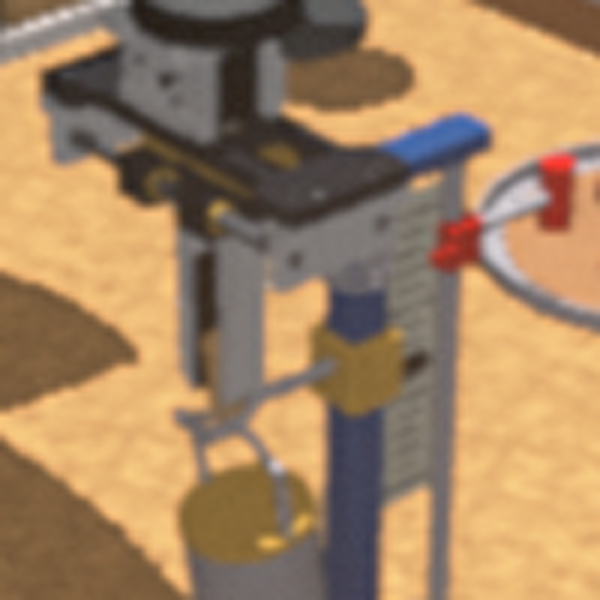

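The crop shows the bail seated on the hook at (220,415), the hook sunk, and the wrist force about zero. Releasing and rising straight up.

```bash
python3 nudge.py '[[0,0,0,0,0,0],[0,0,0,0,0,0],[0,0,0,0,0,0],[0,0,0,0,0,0],[0,0,0,0,0,0]]' 50
python3 nudge.py '[[0,0,-5,0,0,0],[0,0,-20,0,0,0],[0,0,-40,0,0,0],[0,0,-70,0,0,0],[0,0,-105,0,0,0]]'
python3 - <<'E'
from h import *
to(540.2,223,330,1.553)
im,d,W=cloud("scene"); 
cv2.imwrite("pics/s5.png",cv2.resize(im[70:200,220:350],(600,600),interpolation=2)[...,::-1])
im,d,W=cloud("top")
q=W[205:240,105:145].reshape(-1,3);c=im[205:240,105:145].reshape(-1,3).astype(int)
m=(c[:,0]>120)&(c[:,1]<60)&(q[:,2]>180);print("knob top",m.sum(),np.median(q[m],0).round(1))
q=q[m];q=q[q[:,2]>q[:,2].max()-6];print(cv2.minEnclosingCircle(q[:,:2].astype(np.float32)),q[:,2].mean())
E
```

```text
clock: 11.55
eef_pos: [536.8, 9.9, 245.4]
eef_rot: [-3.141, -0.0, 1.553]
wrist_force: [-0.4, 0.0, 0.1]
finger_gap: 49.3
finger_force: 0.0
clock: 12.05
eef_pos: [536.5, 9.9, 351.4]
eef_rot: [-3.14, -0.0, 1.553]
wrist_force: [0.7, 0.5, -0.2]
finger_gap: 49.8
finger_force: 0.0
at [536.5   9.9 351.4] [-3.14  -0.     1.553] d [ 2.131e+02 -1.000e-01  2.140e+01] len 214.0 rot [-0.001 -0.    -0.   ] F [ 0.65  0.48 -0.18] gap 49.8 t 12.05
knob top 42 [540.3 221.5 296.2]
((540.235595703125, 220.67160034179688), 7.420257568359375) 296.1149620890579
```

View pics/s5.png

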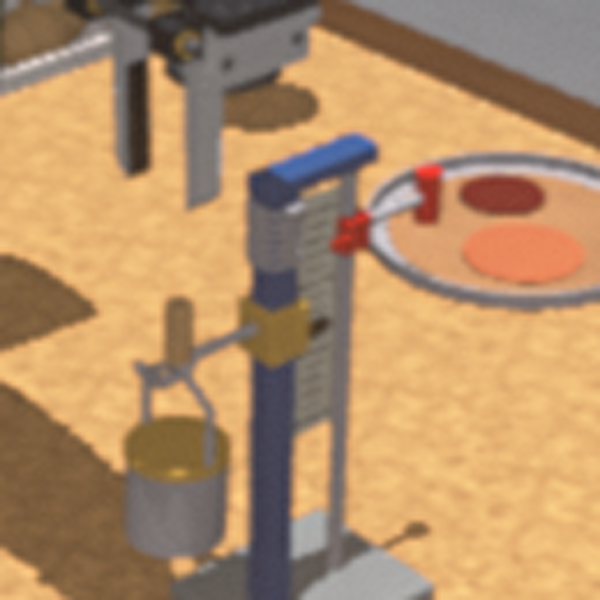

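The crop shows the canister hanging on the hook at (165,370) with the black pointer at (320,325). The red marker tip is higher, at (350,232). I'll move to the knob and measure the pointer against the first image, where it was at z 250.

```bash
python3 nudge.py '[[0,0,-6,0,0,0],[10,0,-14,0,0,0],[40,0,-14,0,0,0],[75,0,-14,0,0,0],[110,0,-14,0,0,0]]' |head -2
python3 nudge.py '[[35,0,0,0,0,0],[65,0,0,0,0,0],[88,0,0,0,0,0],[101,0,0,0,0,0],[103,0,0,0,0,0]]'|head -2
python3 nudge.py '[[0,0,0,0,0,0],[0,0,0,0,0,0],[0,0,0,0,0,0]]'|head -2
cat >> h.py <<'E'
def line(im,xyz0,zs):
    c=viewer.camera_info("scene");p=np.array([[*xyz0,z] for z in zs],float)
    u=cv2.projectPoints(p,np.array(c["rvec"]),np.array(c["tvec"]),np.array(c["K"]),None)[0].astype(np.float32)
    return cv2.remap(im,u[...,0],u[...,1],cv2.INTER_LINEAR)[:,0].astype(int),u[:,0]
def heights(im):
    zs=np.arange(180,310,1.)
    out=[]
    for dx in(-3,-1.5,0):
        a,u=line(im,(549.6+dx,128.8),zs); dark=np.clip(90-a.max(1),0,None)*1.
        b,_=line(im,(549.6+dx,130.8),zs); red=np.clip(b[:,0]-b[:,1]-70,0,None)*1.
        out.append([(zs*w).sum()/max(w.sum(),1e-9) for w in(dark,red)]+[dark.max(),red.max()])
    return np.round(out,1)
E
python3 - <<'E'
from h import *
print(heights(np.load("/tmp/scene.npz")["im"]))
for i in range(3):
    im,d,W=cloud("scene");print(heights(im))
to(540.2,223,278-18.8,1.553)
cv2.imwrite("pics/s6.png",cv2.resize(im[90:180,250:340],(600,600),interpolation=2)[...,::-1])
E
```

```text
clock: 12.65
eef_pos: [538.5, 121.6, 364.2]
clock: 13.15
eef_pos: [540.4, 224.2, 363.9]
clock: 13.45
eef_pos: [540.8, 222.0, 364.6]
[[245.4 276.    9.    1. ]
 [246.5 276.1   2.   17. ]
 [  0.  276.7   0.   30. ]]
[[218.3 276.    4.    2. ]
 [  0.  276.    0.   17. ]
 [  0.  276.6   0.   31. ]]
[[218.4 276.    3.    2. ]
 [  0.  276.    0.   17. ]
 [  0.  276.6   0.   30. ]]
[[218.3 276.    4.    1. ]
 [  0.  275.9   0.   16. ]
 [  0.  276.5   0.   29. ]]
at [540.8 222.4 364.6] [ 3.141 -0.     1.552] d [  0.6  -0.6 105.4] len 105.0 rot [ 0.    -0.    -0.001] F [-0.42  0.15  0.2 ] gap 49.9 t 13.6
```

View pics/s6.png

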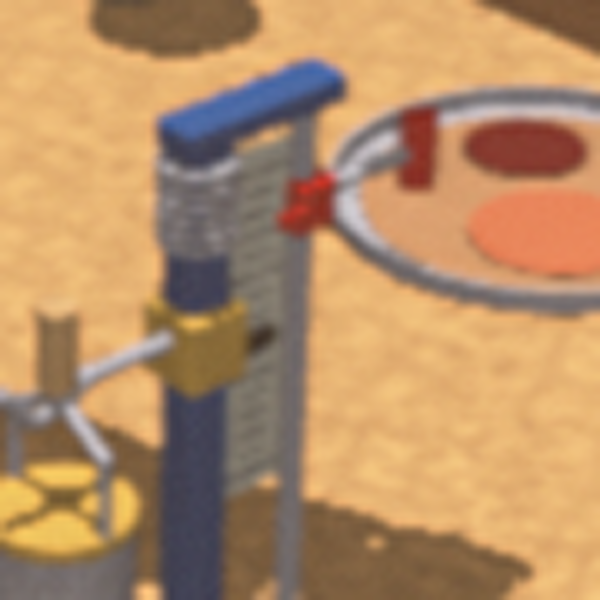

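The crop shows the pointer at (262,338) and the marker tip at (290,217). The heights come out at about 222 for the pointer and 280 for the marker, so it needs to slide about 57 mm. Descending to grip the knob.

```bash
python3 nudge.py '[[0,0,20,0,0,0],[0,0,45,0,0,0],[0,0,70,0,0,0],[0,0,90,0,0,0],[0,0,102,0,0,0]]' |head -4
python3 nudge.py '[[0,0,0,0,0,0],[0,0,0,0,0,0],[0,0,0,0,0,0],[0,0,0,0,0,0],[0,0,0,0,0,0]]' 8 20 >/dev/null
python3 nudge.py '[[0,0,0,0,0,0],[0,0,0,0,0,0],[0,0,0,0,0,0]]'
python3 nudge.py '[[0,0,5,0,0,0],[0,0,12,0,0,0],[0,0,20,0,0,0],[0,0,28,0,0,0],[0,0,34,0,0,0]]'
python3 nudge.py '[[0,0,7,0,0,0],[0,0,14,0,0,0],[0,0,19,0,0,0],[0,0,22,0,0,0],[0,0,23,0,0,0]]'
python3 nudge.py '[[0,0,0,0,0,0],[0,0,0,0,0,0],[0,0,0,0,0,0]]'
python3 - <<'E'
from h import *
for i in range(2):
    im,d,W=cloud("scene");print(heights(im))
cv2.imwrite("pics/s7.png",cv2.resize(im[90:180,250:340],(600,600),interpolation=2)[...,::-1])
E
```

```text
clock: 14.1
eef_pos: [540.4, 222.5, 260.9]
eef_rot: [-3.14, 0.001, 1.553]
wrist_force: [-0.4, -0.5, 0.4]
clock: 14.9
eef_pos: [542.0, 223.0, 263.4]
eef_rot: [3.137, -0.001, 1.553]
wrist_force: [9.6, 1.2, -0.4]
finger_gap: 17.9
finger_force: 20.0
clock: 15.4
eef_pos: [542.1, 222.9, 229.3]
eef_rot: [3.137, -0.001, 1.552]
wrist_force: [8.8, 0.8, 2.6]
finger_gap: 17.5
finger_force: 20.0
clock: 15.9
eef_pos: [542.1, 223.0, 206.4]
eef_rot: [3.137, -0.001, 1.553]
wrist_force: [8.3, 0.8, 2.0]
finger_gap: 17.7
finger_force: 20.0
clock: 16.2
eef_pos: [542.0, 223.0, 206.4]
eef_rot: [3.138, -0.001, 1.553]
wrist_force: [8.2, 0.5, -0.0]
finger_gap: 17.3
finger_force: 20.0
[[  0.  219.5   0.   15. ]
 [  0.  219.9   0.   30. ]
 [  0.  220.7   0.   49. ]]
[[  0.  219.5   0.   17. ]
 [  0.  219.9   0.   32. ]
 [  0.  220.7   0.   50. ]]
```

View pics/s7.png

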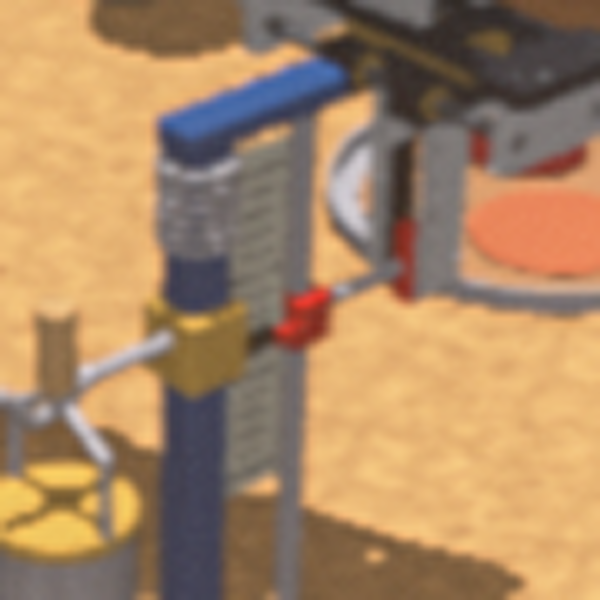

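The crop shows the marker tip at (283,330) in line with the pointer at (262,338), allowing for the slope of the y axis. Releasing and retreating upward.

```bash
python3 nudge.py '[[0,0,0,0,0,0],[0,0,0,0,0,0],[0,0,0,0,0,0],[0,0,0,0,0,0],[0,0,0,0,0,0]]' 50
python3 nudge.py '[[0,0,-5,0,0,0],[0,0,-20,0,0,0],[0,0,-45,0,0,0],[0,0,-75,0,0,0],[0,0,-100,0,0,0]]'
python3 nudge.py '[[0,0,-20,0,0,0],[0,0,-40,0,0,0],[0,0,-50,0,0,0],[0,0,-50,0,0,0],[0,0,-50,0,0,0]]'
python3 - <<'E'
from h import *
im,d,W=cloud("scene");print(heights(im))
cv2.imwrite("pics/s8.png",cv2.resize(im[90:180,250:340],(600,600),interpolation=2)[...,::-1])
E
```

```text
clock: 16.8
eef_pos: [540.6, 222.9, 205.5]
eef_rot: [-3.141, 0.0, 1.553]
wrist_force: [-0.2, 0.7, -0.5]
finger_gap: 49.3
finger_force: 0.0
clock: 17.3
eef_pos: [540.7, 222.9, 307.5]
eef_rot: [3.141, -0.0, 1.553]
wrist_force: [0.2, -1.1, 0.4]
finger_gap: 49.9
finger_force: 0.0
clock: 17.8
eef_pos: [540.6, 222.8, 354.6]
eef_rot: [-3.141, 0.0, 1.553]
wrist_force: [0.0, 0.1, 0.1]
finger_gap: 49.9
finger_force: 0.0
[[  0.  219.4   0.   15. ]
 [  0.  219.9   0.   29. ]
 [  0.  220.7   0.   47. ]]
```

View pics/s8.png

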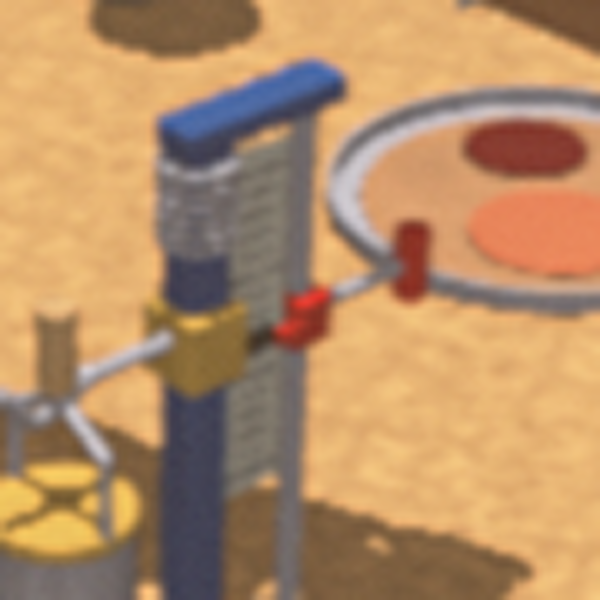

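The marker tip has stayed level with the pointer at (262,338)/(285,330). The canister is hanging and the gripper is clear. Handing in.

```bash
python3 -c "
from cell import manip, viewer, read_state
print(manip.sign_off())"
```

```text
the job is handed in; nothing more can be done
None
```

The canister hangs on the balance's hook, let go and still, with the red marker's tip level with the pointer to about 2 mm by the camera; I handed the job in at about 18 s, and no verdict was returned.

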